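# Roll the bending bar onto its line

### The job

On the shoe repairer's bench, get the bending board ready for the next sole: press a fingertip on top of the pale wooden bar and push sideways, in as many strokes as it takes, so that the bar rolls along the green board and comes to rest squarely along the yellow line, centred over it. Let it turn over as it goes, do not drag it along unturned, pick it up or carry it, and leave the black bar and everything else where it is.

Things in the scene. Friction and masses are not known exactly. Their poses are not given: they have to be found in the camera images.
- bar: pale wooden cylinder, brown ends and 2 thin brown stripes, diameter 44 mm, length 160 mm, 0.2 kg, lying on the board 50 to 112 mm to either side of the line, nearly parallel to it. Origin at its centre, on its axis (22 mm above the board, 22 mm below its top); y along the cylinder, x and z turn as it rolls. A fingertip pressed on its top with a few N moves twice as far as the bar; let go, it soon stops
- line: yellow line painted across the board, 10 mm wide, 310 mm long, flat on the board's top. Origin at its middle, level with the board's top (18 mm above the bench); its y axis runs along the line, its x axis is the direction across it, in which the bar must roll; z up
- board: green bending board fixed to the bench, 300 mm (its x) by 320 mm (its y), 18 mm thick, origin at the centre of its underside; along its two x ends runs a dark wooden stop 12 mm wide that stands 12 mm above the board's top
- black_bar: black bar with steel ends, the same size as the wooden one (diameter 44 mm, length 160 mm), lying on the board on the other side of the line, 50 to 112 mm from it; leave it. Origin at its centre, its y axis along the cylinder
- tin: small can with a red label, diameter 42 mm, 50 mm tall, standing on the board beyond one end of the bars; leave it. Origin at the centre of its underside
- heel: brown heel block with a black rubber top, 46 x 38 x 36 mm, standing on the board beyond the other end of the bars; leave it. Origin at the centre of its underside
- hammer: hammer with a wooden handle, 260 mm long, lying on the bench to the right of the board; leave it. Origin mid-length, underneath
- brush: brush lying on the bench to the left of the board; leave it. Origin mid-length, underneath
- pincers: pincers with red handles, 190 mm long, lying on the bench to the left of the board; leave them. Origin near mid-length, underneath
- last: bright aluminium shoe last, 235 mm long, 100 mm tall, standing on the bench to the right of the board; leave it. Origin near mid-length, underneath
Not all that is in view belongs to the job. What is shaped like the bar but purple is not meant.

How it is judged:
On the way:
1. the wooden bar has rolled through a quarter turn on the board (angle between bar's own z axis and vertical above 1.3 rad and height (world z) of bar below 0.046 m).
At the end, for the whole second after the job is handed in: the wooden bar rests on the board, its centre within 6 mm of the yellow line's middle across it and 25 mm along it, parallel to it within 0.10 rad; the black bar, tin, heel block, hammer, brush, pincers and last are within 12 mm of their starts (x of bar in the frame of line between -0.006 and 0.006 m and y of bar in the frame of line between -0.025 and 0.025 m and angle between the y axis of bar and the y axis of line, either way round below 0.1 rad and height (world z) of bar between 0.037 and 0.043 m and linear speed of bar below 0.01 m/s and angular speed of bar below 0.4 rad/s and distance of each of black_bar, tin, heel, hammer, brush, pincers, last from where it was at the start of the episode below 0.012 m); the robot touches nothing.
It fails at once if the wooden bar is lifted off the board (more than 8 mm) (height (world z) of bar above 0.048 m).
It fails at once if the wooden bar is dragged or carried along without turning (30 to 100 mm from its start and still the same way up) (distance of bar from where it was at the start of the episode between 0.03 and 0.1 m and angle between bar's own z axis and vertical below 0.4 rad).
It fails at once if the black bar is moved more than 12 mm (distance of black_bar from where it was at the start of the episode above 0.012 m).
It fails at once if the tin or the heel block is moved more than 12 mm (distance of any of tin, heel from where it was at the start of the episode above 0.012 m).
It fails at once if the hammer, brush, pincers or last is moved more than 12 mm (distance of any of hammer, brush, pincers, last from where it was at the start of the episode above 0.012 m).
It also fails if it takes over 48 s, if anything falls off the work surface, if the arm or the gripper's body presses on something with over 40 N, if the wrist force passes 120 N, or if a joint passes its speed limit or range.

### The arm

A 7-joint arm with a two-finger parallel gripper is mounted at the origin on the work surface. World frame = base frame: x ahead of the robot, y to its left, z up, the work surface at z = 0. Lengths are in m, angles in rad, forces in N, time in s.
With the tool pointing down it reaches from about 0.4 to 0.85 m from the base axis. Payload 10.4 kg.
Tool frame: the origin (TCP) lies midway between the tips of the shut fingers; the grasp point (between the pads) lies 19 mm behind it; z points along the fingers, y is the line along which they close (so a half turn about z gives the same grasp; the last joint's range is limited). The gripper opens to 87 mm and grips with 3 to 60 N. Pads are 19 mm wide; open, the fingers measure 117 mm over their backs; the gripper's body (75 mm by 190 mm) begins 51 mm behind the grasp point.
Start: joints at [-1.145, 0.332, -0.065, 1.46, 0.022, 1.35, -0.088], TCP at [0.271, 0.563, 0.223] pointing down, gripper open.
Joint ranges: [-2.6, 2.6], [-0.5, 2.12], [-1.47, 1.34], [0.16, 2.42], [-1.27, 4.41], [0.06, 2.06], [-2.6, 2.6]. Speed limits (rad/s): [2.22, 2.22, 2.79, 2.79, 3.14, 3.14, 3.14].

### API

Orientations are given as a unit quaternion [x, y, z, w].
In Python, from bench import sensors, eyes, order gives the robot as it stands.
- The arm moves only by the tool arm_command, never from a script. Its argument "steps" is a list of rows, each an object with "rot": the turn, a rotation vector about the world's x, y, z in degrees, a list of three; "slide": the shift along the world's x, y, z in m, a list of three; "grip": the opening, from 0 (shut) to 1 (fully open). A call has exactly 8 rows; each row shifts and turns the commanded pose from where the row before left it; what a row does not reach is not made up. A row lasts 1/8 s, in which the tool goes at most 62.5 mm and 10.7 degrees, less where a joint would pass 70% of its speed; a pose out of reach is approached as far as the arm can. A call with a gripper value outside its range is refused whole. The fingers move at their own pace and stop on an object; "newtons" is the grip in N (left out, the last holds). Time passes only in rows, so rows that do not move let the fingers close, or fill a call up. It gives the time, the measured TCP pose, the force, the opening and the grip force at its end, in the units of the state.
- sensors.read_state(): the state, without advancing time (a new reading comes with each control period).
- eyes.camera(name): name is "scene" or "top"; returns a dict with "pixels" (384x512x3 uint8, red, green, blue), "intrinsics" (3x3 intrinsics, pixels), "pose" (4x4, takes a point from camera to world coordinates). Camera axes: x right, y down, z forward; pixel columns grow to the right and rows downward; lengths in m; the calibration is good to about 2 mm. A picture is of the moment at which its call begins. There is no depth.
- order.close_job(): hands the job in; it is judged then, once.
Trained networks look in a picture, given as the dict that the camera call returned (one of the last four; its "shot" number tells which), for a name from the list of things; names that differ only in an ending like _2 or _b are one class to them, and where a whole thing is asked for, a point or a joint stands for the part that bears it (a point fixed in the world has none). Each returns a list of dicts, best first, with "conf" (0 to 1); they miss things now and then, are a little off and sometimes report something else, mostly with a low value. They report only what shows in the picture. A call takes as long as a camera call. They do not tell look-alikes from the thing itself.
- eyes.look_for(name, picture): "bbox" ([left, top, right, bottom] in pixels, round what is visible of it).
The state is a dict: "time": time; "joint_positions": joint angles; "joint_vel": joint speeds; "joint_torque": joint torques, N m; "ee_pos": TCP position; "eef_rot": TCP orientation; "ft_force": force on the tool from outside, world axes, zero at the start; "torque": the same for the moment, N m; "width": finger opening in m; "grip_force": force on a finger pad.
Only numpy, scipy, OpenCV 4.12 (cv2) and the standard library are available. Lean on these libraries where they do the work, as an engineer would, in place of code of your own. Each camera call takes 0.05 s, during which the arm holds its last target. There are 200 camera calls.

## Working session

There is one attempt and no reset: what is moved stays moved. The work goes in short steps, Python scripts to look and compute and a tool call to move; the robot and the scene stay as the last step left them, time stands still between calls to the robot, and variables do not carry over. Pictures are saved under pics/ and viewed, at most 10 in all, crops included, and the job is handed in when it is done.

Besides the shell and the picture viewer there is one more tool, called after "Call:" as name([rows], argument=value, ...), one row to a line, values as JSON. arm_command: Moves the arm, as the interface text tells. Its arguments: {"type":"object","properties":{"steps":{"type":"array","items":{"type":"object","properties":{"rot":{"type":"array","items":{"type":"number"}},"slide":{"type":"array","items":{"type":"number"}},"grip":{"type":"number"}}}},"newtons":{"type":"number"}},"required":["steps"]}

```bash
mkdir -p pics
cat > h.py <<'E'
import numpy as np, cv2
from bench import sensors, eyes, order
def shot(n,fn=None):
    p=eyes.camera(n)
    if fn: cv2.imwrite('pics/'+fn,cv2.cvtColor(p['pixels'],cv2.COLOR_RGB2BGR))
    return p
def toplane(p,uv,z):
    K=np.array(p['intrinsics']);T=np.array(p['pose'])
    uv=np.atleast_2d(uv).astype(float)
    d=(np.linalg.inv(K)@np.c_[uv,np.ones(len(uv))].T).T@T[:3,:3].T
    o=T[:3,3]; return o+d*((z-o[2])/d[:,2])[:,None]
def proj(p,X):
    K=np.array(p['intrinsics']);T=np.array(p['pose'])
    c=(np.atleast_2d(X)-T[:3,3])@T[:3,:3]; c=c@K.T; return c[:,:2]/c[:,2:]
E
python3 - <<'E'
from h import *
for n in ('top','scene'):
    p=shot(n,n+'1.png'); print(n,np.round(p['pose'],3).tolist(),np.round(p['intrinsics'],1).tolist())
    for k in ('bar','black_bar','line','tin','heel','board'):
        print(k,[(np.round(r['bbox']).tolist(),round(r['conf'],2)) for r in eyes.look_for(k,p)])
s=sensors.read_state();print(s['time'],s['ee_pos'],s['eef_rot'],s['width'],s['ft_force'])
E
```

```text
top [[-0.007, -0.998, 0.063, 0.385], [-1.0, 0.007, 0.007, -0.009], [-0.007, -0.063, -0.998, 1.205], [0.0, 0.0, 0.0, 1.0]] [[407.6, 0.0, 251.0], [0.0, 407.6, 194.2], [0.0, 0.0, 1.0]]
bar [([180.0, 187.0, 240.0, 206.0], 0.93), ([132.0, 246.0, 180.0, 293.0], 0.66), ([312.0, 160.0, 340.0, 220.0], 0.63)]
black_bar [([190.0, 128.0, 245.0, 151.0], 0.55)]
line [([165.0, 164.0, 270.0, 180.0], 0.66)]
tin [([163.0, 167.0, 181.0, 178.0], 0.69)]
heel [([250.0, 160.0, 271.0, 181.0], 0.58)]
board []
scene [[-0.339, 0.721, -0.604, 1.111], [0.941, 0.256, -0.223, 0.218], [-0.006, -0.644, -0.765, 0.857], [0.0, 0.0, 0.0, 1.0]] [[354.2, 0.0, 255.6], [0.0, 354.2, 195.1], [0.0, 0.0, 1.0]]
bar [([341.0, 156.0, 389.0, 198.0], 0.74), ([270.0, 191.0, 332.0, 222.0], 0.63), ([403.0, 186.0, 421.0, 243.0], 0.44)]
black_bar [([249.0, 230.0, 306.0, 270.0], 0.56)]
line [([254.0, 214.0, 341.0, 249.0], 0.83)]
tin [([328.0, 221.0, 344.0, 244.0], 0.79)]
heel [([238.0, 199.0, 259.0, 222.0], 0.85)]
board []
0.7 [0.27114077 0.56313757 0.22258622] [2.22493722e-01 9.74934121e-01 4.83083423e-05 1.20677457e-06] 0.08731978071259015 [-0.25777352 -0.17279568 -0.42025773]
```

View pics/top1.png

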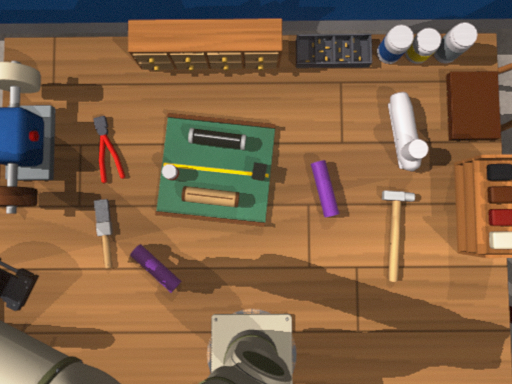

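View pics/scene1.png

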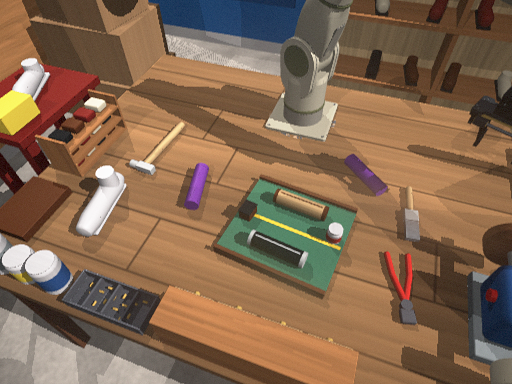

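The top view shows the wooden bar at about (210,197). The yellow line runs from about (175,167) to (255,174), the black bar is at (217,138), the tin at (170,172) and the heel at (260,171). The two purple rods are off the board. Next I'll measure these in both views.

```bash
cat >> h.py <<'E'
from scipy.optimize import least_squares
def masks(p,boxb,boxl):
    a=p['pixels'].astype(int);R,G,B=a[...,0],a[...,1],a[...,2]
    def box(m,b):
        o=np.zeros_like(m);o[b[1]:b[3],b[0]:b[2]]=m[b[1]:b[3],b[0]:b[2]];
        n,l,s,_=cv2.connectedComponentsWithStats(o.astype(np.uint8)); return l==1+np.argmax(s[1:,4])
    return box((R>G+8)&(R>60),boxb), box((R>120)&(G>100)&(B<0.5*G)&(R-G<70),boxl)
def cyl(x,y,yaw,z=.04):
    t=np.linspace(0,2*np.pi,60);c=[]
    for s in(-.08,.08):
        P=np.c_[.022*np.cos(t),0*t+s,.022*np.sin(t)]
        c.append(np.c_[x+P[:,0]*np.cos(yaw)-P[:,1]*np.sin(yaw),y+P[:,0]*np.sin(yaw)+P[:,1]*np.cos(yaw),z+P[:,2]])
    return np.vstack(c)
def measure(p,m):
    """fit bar pose to mask silhouette by moments"""
    M=cv2.moments(m.astype(np.uint8),True)
    def f(q,):
        h=cv2.convexHull(proj(p,cyl(*q)).astype(np.float32)); N=cv2.moments(h)
        an=lambda M:.5*np.arctan2(2*M['mu11'],M['mu20']-M['mu02'])
        d=an(N)-an(M); d=(d+np.pi/2)%np.pi-np.pi/2
        return [N['m10']/N['m00']-M['m10']/M['m00'],N['m01']/N['m00']-M['m01']/M['m00'],30*d]
    ys,xs=np.nonzero(m); c=toplane(p,[xs.mean(),ys.mean()],.04)[0]
    r=least_squares(f,[c[0],c[1],np.deg2rad(2)])
    h=cv2.contourArea(cv2.convexHull(proj(p,cyl(*r.x)).astype(np.float32)))
    return r.x,m.sum(),h
def line(p,m,z=.018):
    ys,xs=np.nonzero(m); P=toplane(p,np.c_[xs,ys],z)
    k=np.polyfit(P[:,1],P[:,0],1); return k,P[:,1].min(),P[:,1].max()
E
python3 - <<'E'
from h import *
out=[]
for n,bb,bl in(('top',(176,182,244,212),(172,160,256,182)),('scene',(266,184,336,224),(250,210,334,246))):
    p=shot(n);mb,ml=masks(p,bb,bl)
    q,a,h=measure(p,mb);k,y0,y1=line(p,ml)
    print(n,'bar',np.round(q,4),a,h,'line x=k0*y+k1',np.round(k,4),round(y0,3),round(y1,3),ml.sum(),'across',(q[0]-np.polyval(k,q[1]))*np.cos(k[0]))
    o=p['pixels'].copy();o[mb]=[255,0,255];o[ml]=[0,0,255]
    a=o[100:230,150:290] if n=='top' else o[160:300,205:365]
    out.append(cv2.resize(a,(400,400),interpolation=0))
    # board green extents
    P=p['pixels'].astype(int);g=(P[...,1]>P[...,0]+10)&(P[...,1]>P[...,2]+0)
    n_,l,s,_=cv2.connectedComponentsWithStats(g.astype(np.uint8));g=l==1+np.argmax(s[1:,4])
    ys,xs=np.nonzero(g);r=cv2.minAreaRect(toplane(p,np.c_[xs,ys],.018)[:,:2].astype(np.float32));print('board',r)
    for nm,z in(('tin',.025+.018),('heel',.018+.018),('black_bar',.04)):
        d=eyes.look_for(nm,p)
        if d:b=d[0]['bbox'];print(nm,np.round(toplane(p,[(b[0]+b[2])/2,(b[1]+b[3])/2],z)[0],3))
cv2.imwrite('pics/c1.png',cv2.cvtColor(np.hstack(out),cv2.COLOR_RGB2BGR))
E
```

```text
top bar [ 0.4513  0.1137 -0.0825] 832 877.2429696392501 line x=k0*y+k1 [0.1173 0.5215] -0.005 0.23 313 across -0.08297369300223567
board ((0.6061736345291138, 0.09366405010223389), (0.31955185532569885, 0.13676303625106812), 83.08901977539062)
tin [0.517 0.229 0.043]
heel [ 0.529 -0.02   0.036]
black_bar [0.621 0.097 0.04 ]
scene bar [0.4536 0.1158 0.0349] 789 827.0920653706416 line x=k0*y+k1 [0.1152 0.5223] -0.005 0.236 274 across -0.0814596625662682
board ((0.5324839353561401, 0.10368072986602783), (0.31873124837875366, 0.27336186170578003), 83.35205078125)
tin [0.528 0.234 0.043]
black_bar [0.622 0.1   0.04 ]
```

View pics/c1.png

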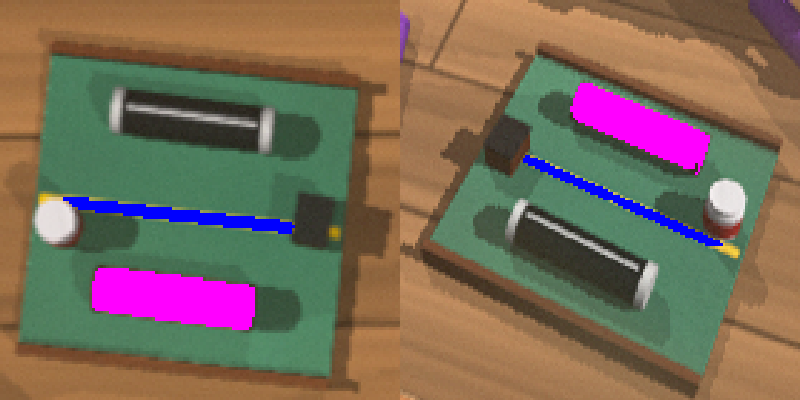

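The masks look clean. I'll refine the bar's yaw with a raster fit over both views and recompute the line middle from the board.

```bash
cat >> h.py <<'E'
from scipy.optimize import minimize
def bmask(p,q):
    """non-green region near predicted bar"""
    u=proj(p,cyl(*q)); x0,y0=(u.min(0)-7).astype(int);x1,y1=(u.max(0)+7).astype(int)
    a=cv2.GaussianBlur(p['pixels'],(0,0),.5).astype(int);m=(a[...,0]>a[...,1]+4)
    o=np.zeros(m.shape,np.uint8);o[y0:y1,x0:x1]=m[y0:y1,x0:x1]
    n,l,s,_=cv2.connectedComponentsWithStats(o);return l==1+np.argmax(s[1:,4])
def ras(p,q):
    S=8;u=proj(p,cyl(*q));h=cv2.convexHull(((u+.5)*S-.5).astype(np.float32))
    o=np.zeros((384*S,512*S),np.uint8);cv2.fillConvexPoly(o,np.round(h*16).astype(np.int32),255,shift=4)
    return cv2.resize(o,(512,384),interpolation=cv2.INTER_AREA)/255.
def fitbar(ps,q):
    ms=[bmask(p,q) for p in ps]
    f=lambda d:sum(((ras(p,(q[0]+d[0]/1e3,q[1]+d[1]/1e3,q[2]+d[2]/50))-m)**2).sum() for p,m in zip(ps,ms))
    r=minimize(f,[0,0,0],method='Nelder-Mead',options=dict(initial_simplex=[[-4,-4,-3],[4,-4,-3],[0,5,-3],[0,0,5]],xatol=.1,fatol=.2))
    d=r.x;return np.array([q[0]+d[0]/1e3,q[1]+d[1]/1e3,q[2]+d[2]/50]),r.fun,[m.sum() for m in ms]
E
python3 - <<'E'
from h import *
t=shot('top');s=shot('scene')
q0=(.452,.115,-.117)
for ps in([t],[s],[t,s]): print(fitbar(ps,q0))
# line ends: full yellow extents incl. beyond tin and heel
for p in(t,s):
    a=p['pixels'].astype(int);m=(a[...,0]>100)&(a[...,1]>85)&(a[...,2]<.45*a[...,1])&(a[...,0]-a[...,1]<60)
    ys,xs=np.nonzero(m);P=toplane(p,np.c_[xs,ys],.018)
    P=P[(abs(P[:,0]-.1165*P[:,1]-.522)<.012)&(abs(P[:,1]-.105)<.2)];print(P[:,1].min(),P[:,1].max())
E
```

```text
(array([ 0.45386783,  0.11460043, -0.12206247]), np.float64(31.58723567858516), [np.int64(834)])
(array([ 0.38518343,  0.12343412, -0.0849637 ]), np.float64(285.5554017685506), [np.int64(901)])
(array([ 0.45403769,  0.11435167, -0.11904497]), np.float64(1750.877693194925), [np.int64(834), np.int64(901)])
-0.05157804845918579 0.25637821587164783
-0.006154914716100607 0.25613847744557916
```

Call:
arm_command([
  {"slide": [0.02, -0.055, 0], "rot": [0, 0, -9], "grip": 0},
  {"slide": [0.02, -0.055, 0], "rot": [0, 0, -9], "grip": 0},
  {"slide": [0.02, -0.055, 0], "rot": [0, 0, -9], "grip": 0},
  {"slide": [0.02, -0.055, 0], "rot": [0, 0, -9], "grip": 0},
  {"slide": [0.02, -0.055, 0], "rot": [0, 0, -9], "grip": 0},
  {"slide": [0.02, -0.055, 0], "rot": [0, 0, -9], "grip": 0},
  {"slide": [0.02, -0.055, 0], "rot": [0, 0, -9], "grip": 0},
  {"slide": [0.02, -0.055, 0], "rot": [0, 0, -8], "grip": 0},
])

```text
time: 2.2
ee_pos: [0.4316, 0.1213, 0.2229]
eef_rot: [0.749, 0.663, 0.001, -0.0]
ft_force: [0.9, 0.6, 0.3]
width: 0.0148
grip_force: 0.0
```

Bar at (0.454, 0.1145), yaw -0.12. The line is parallel, with its middle at (0.534, 0.102), so the bar has 81 mm to roll. I'm moving above the near half of its top.

Call:
arm_command([
  {"slide": [0.0114, -0.0053, 0], "grip": 0},
  {"slide": [0, 0, -0.05], "grip": 0},
  {"slide": [0, 0, -0.05], "grip": 0},
  {"slide": [0, 0, -0.045], "grip": 0},
  {"slide": [0, 0, -0.01], "grip": 0},
  {"slide": [0, 0, 0], "grip": 0},
  {"slide": [0, 0, 0], "grip": 0},
  {"slide": [0, 0, 0], "grip": 0},
])

```text
schema error: expected keys rot, slide, grip
```

Call:
arm_command([
  {"slide": [0, 0, -0.004], "grip": 0},
  {"slide": [0, 0, -0.002], "grip": 0},
  {"slide": [0, 0, 0], "grip": 0},
  {"slide": [0, 0, 0], "grip": 0},
  {"slide": [0, 0, 0], "grip": 0},
  {"slide": [0, 0, 0], "grip": 0},
  {"slide": [0, 0, 0], "grip": 0},
  {"slide": [0, 0, 0], "grip": 0},
])

```text
schema error: expected keys rot, slide, grip
```

Call:
arm_command([
  {"slide": [0.0114, -0.0053, 0], "rot": [0, 0, 0], "grip": 0},
  {"slide": [0, 0, -0.05], "rot": [0, 0, 0], "grip": 0},
  {"slide": [0, 0, -0.05], "rot": [0, 0, 0], "grip": 0},
  {"slide": [0, 0, -0.045], "rot": [0, 0, 0], "grip": 0},
  {"slide": [0, 0, -0.01], "rot": [0, 0, 0], "grip": 0},
  {"slide": [0, 0, -0.003], "rot": [0, 0, 0], "grip": 0},
  {"slide": [0, 0, 0], "rot": [0, 0, 0], "grip": 0},
  {"slide": [0, 0, 0], "rot": [0, 0, 0], "grip": 0},
])

```text
time: 3.2
ee_pos: [0.4434, 0.1183, 0.0659]
eef_rot: [0.747, 0.665, 0.001, 0.0]
ft_force: [-0.6, -1.1, 0.2]
width: 0.0003
grip_force: 0.0
```

Call:
arm_command([
  {"slide": [0, -0.002, -0.002], "rot": [0, 0, 0], "grip": 0},
  {"slide": [0, 0, -0.001], "rot": [0, 0, 0], "grip": 0},
  {"slide": [0, 0, -0.001], "rot": [0, 0, 0], "grip": 0},
  {"slide": [0, 0, -0.0005], "rot": [0, 0, 0], "grip": 0},
  {"slide": [0, 0, 0], "rot": [0, 0, 0], "grip": 0},
  {"slide": [0, 0, 0], "rot": [0, 0, 0], "grip": 0},
  {"slide": [0, 0, 0], "rot": [0, 0, 0], "grip": 0},
  {"slide": [0, 0, 0], "rot": [0, 0, 0], "grip": 0},
])

```text
time: 4.2
ee_pos: [0.4437, 0.1157, 0.0613]
eef_rot: [0.747, 0.664, 0.001, 0.0]
ft_force: [-1.2, -2.9, 13.9]
width: 0.0007
grip_force: 6.6
```

Call:
arm_command([
  {"slide": [0.003, -0.0003, 0.0003], "rot": [0, 0, 0], "grip": 0},
  {"slide": [0.008, -0.001, 0], "rot": [0, 0, 0], "grip": 0},
  {"slide": [0.009, -0.001, 0], "rot": [0, 0, 0], "grip": 0},
  {"slide": [0.009, -0.001, 0], "rot": [0, 0, 0], "grip": 0},
  {"slide": [0.008, -0.001, 0], "rot": [0, 0, 0], "grip": 0},
  {"slide": [0.005, -0.0006, 0], "rot": [0, 0, 0], "grip": 0},
  {"slide": [0.002, -0.0003, 0], "rot": [0, 0, 0], "grip": 0},
  {"slide": [0, 0, 0], "rot": [0, 0, 0], "grip": 0},
])

```text
time: 5.2
ee_pos: [0.4882, 0.1105, 0.0615]
eef_rot: [0.747, 0.664, 0.001, 0.001]
ft_force: [0.5, -1.5, 9.1]
width: 0.0005
grip_force: 4.6
```

Call:
arm_command([
  {"slide": [0, 0, 0.02], "rot": [0, 0, 0], "grip": 0},
  {"slide": [0, 0, 0.02], "rot": [0, 0, 0], "grip": 0},
  {"slide": [-0.04, 0.005, 0.02], "rot": [0, 0, 0], "grip": 0},
  {"slide": [-0.05, 0.006, 0.03], "rot": [0, 0, 0], "grip": 0},
  {"slide": [-0.01, 0, 0.02], "rot": [0, 0, 0], "grip": 0},
  {"slide": [0, 0, 0], "rot": [0, 0, 0], "grip": 0},
  {"slide": [0, 0, 0], "rot": [0, 0, 0], "grip": 0},
  {"slide": [0, 0, 0], "rot": [0, 0, 0], "grip": 0},
])

```text
time: 6.2
ee_pos: [0.3866, 0.1213, 0.1694]
eef_rot: [0.748, 0.664, -0.001, -0.0]
ft_force: [0.4, -0.1, 0.9]
width: 0.0002
grip_force: 0.0
```

Run:
```python
from h import *
t=shot('top');s=shot('scene','s2.png');
for q0 in((.476,.112,-.12),):
    for ps in([t],[s]): print(fitbar(ps,q0))
a=t['pixels'][100:230,150:290];b=s['pixels'][160:300,205:365]
cv2.imwrite('pics/c2.png',cv2.cvtColor(np.hstack([cv2.resize(v,(400,400)) for v in(a,b)]),cv2.COLOR_RGB2BGR))
st=sensors.read_state();print(st['time'],st['ee_pos'],st['ft_force'])
```

```text
(array([ 0.44902117,  0.14328183, -0.02643923]), np.float64(640.1438523644753), [np.int64(407)])
(array([ 0.47353748,  0.11257657, -0.12078987]), np.float64(21.778715878508265), [np.int64(825)])
6.3 [0.38656644 0.12131697 0.16962346] [ 0.77909439  1.12282196 -0.36985338]
```

View pics/c2.png

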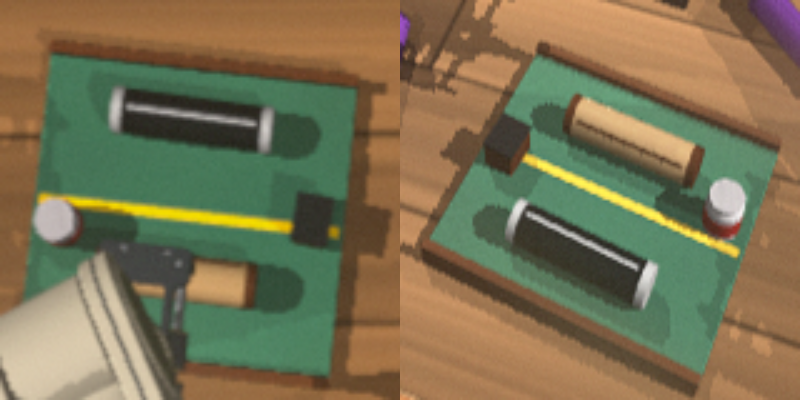

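The bar rolled about 20 mm and stayed parallel; the scene view puts it at (0.4735, 0.1126). The arm hides it in the top view, so I'll measure from the scene view. Second stroke.

Call:
arm_command([
  {"slide": [0.045, -0.0044, 0], "rot": [0, 0, 0], "grip": 0},
  {"slide": [0.031, -0.003, -0.02], "rot": [0, 0, 0], "grip": 0},
  {"slide": [0, 0, -0.045], "rot": [0, 0, 0], "grip": 0},
  {"slide": [0, 0, -0.03], "rot": [0, 0, 0], "grip": 0},
  {"slide": [0, 0, -0.01], "rot": [0, 0, 0], "grip": 0},
  {"slide": [0, 0, -0.003], "rot": [0, 0, 0], "grip": 0},
  {"slide": [0, 0, -0.002], "rot": [0, 0, 0], "grip": 0},
  {"slide": [0, 0, 0], "rot": [0, 0, 0], "grip": 0},
])

```text
time: 7.3
ee_pos: [0.4637, 0.1144, 0.0618]
eef_rot: [0.747, 0.664, 0.001, 0.0]
ft_force: [-0.5, -0.4, 2.9]
width: 0.0006
grip_force: 1.5
```

Call:
arm_command([
  {"slide": [0.003, -0.0004, 0], "rot": [0, 0, 0], "grip": 0},
  {"slide": [0.008, -0.001, 0], "rot": [0, 0, 0], "grip": 0},
  {"slide": [0.01, -0.0012, 0], "rot": [0, 0, 0], "grip": 0},
  {"slide": [0.01, -0.0012, 0], "rot": [0, 0, 0], "grip": 0},
  {"slide": [0.008, -0.001, 0], "rot": [0, 0, 0], "grip": 0},
  {"slide": [0.005, -0.0006, 0], "rot": [0, 0, 0], "grip": 0},
  {"slide": [0.002, -0.0002, 0], "rot": [0, 0, 0], "grip": 0},
  {"slide": [0, 0, 0], "rot": [0, 0, 0], "grip": 0},
])

```text
time: 8.3
ee_pos: [0.5101, 0.1089, 0.0616]
eef_rot: [0.747, 0.664, 0.001, 0.001]
ft_force: [0.9, -1.3, 9.2]
width: 0.0007
grip_force: 4.6
```

Call:
arm_command([
  {"slide": [0, 0, 0.02], "rot": [0, 0, 0], "grip": 0},
  {"slide": [0, 0, 0.02], "rot": [0, 0, 0], "grip": 0},
  {"slide": [-0.04, 0.005, 0.02], "rot": [0, 0, 0], "grip": 0},
  {"slide": [-0.05, 0.006, 0.03], "rot": [0, 0, 0], "grip": 0},
  {"slide": [-0.01, 0, 0.02], "rot": [0, 0, 0], "grip": 0},
  {"slide": [0, 0, 0], "rot": [0, 0, 0], "grip": 0},
  {"slide": [0, 0, 0], "rot": [0, 0, 0], "grip": 0},
  {"slide": [0, 0, 0], "rot": [0, 0, 0], "grip": 0},
])

```text
time: 9.3
ee_pos: [0.4086, 0.1193, 0.1694]
eef_rot: [0.747, 0.664, -0.001, 0.0]
ft_force: [0.2, 0.3, 0.8]
width: 0.0003
grip_force: 0.0
```

Run:
```python
from h import *
s=shot('scene','s3.png')
for q0 in((.496,.110,-.12),(.49,.110,-.1)): print(fitbar([s],q0))
```

```text
(array([ 0.49382196,  0.11027355, -0.11943302]), np.float64(19.970380622837368), [np.int64(848)])
(array([ 0.49383177,  0.11029011, -0.12556596]), np.float64(20.4557324106113), [np.int64(848)])
```

Now at (0.4938, 0.1103), with 41 mm to go. I'll repeat the same stroke.

Call:
arm_command([
  {"slide": [0.043, -0.0047, 0], "rot": [0, 0, 0], "grip": 0},
  {"slide": [0.031, -0.003, -0.02], "rot": [0, 0, 0], "grip": 0},
  {"slide": [0, 0, -0.045], "rot": [0, 0, 0], "grip": 0},
  {"slide": [0, 0, -0.03], "rot": [0, 0, 0], "grip": 0},
  {"slide": [0, 0, -0.01], "rot": [0, 0, 0], "grip": 0},
  {"slide": [0, 0, -0.003], "rot": [0, 0, 0], "grip": 0},
  {"slide": [0, 0, -0.002], "rot": [0, 0, 0], "grip": 0},
  {"slide": [0, 0, 0], "rot": [0, 0, 0], "grip": 0},
])

```text
time: 10.35
ee_pos: [0.4836, 0.112, 0.0617]
eef_rot: [0.747, 0.664, 0.001, 0.0]
ft_force: [0.1, -1.7, 3.5]
width: 0.0004
grip_force: 1.4
```

Call:
arm_command([
  {"slide": [0.003, -0.0004, 0], "rot": [0, 0, 0], "grip": 0},
  {"slide": [0.008, -0.001, 0], "rot": [0, 0, 0], "grip": 0},
  {"slide": [0.01, -0.0012, 0], "rot": [0, 0, 0], "grip": 0},
  {"slide": [0.01, -0.0012, 0], "rot": [0, 0, 0], "grip": 0},
  {"slide": [0.008, -0.001, 0], "rot": [0, 0, 0], "grip": 0},
  {"slide": [0.005, -0.0006, 0], "rot": [0, 0, 0], "grip": 0},
  {"slide": [0.002, -0.0002, 0], "rot": [0, 0, 0], "grip": 0},
  {"slide": [0, 0, 0], "rot": [0, 0, 0], "grip": 0},
])

```text
time: 11.35
ee_pos: [0.5297, 0.1066, 0.0613]
eef_rot: [0.747, 0.664, 0.001, 0.0]
ft_force: [1.3, -0.1, 6.8]
width: 0.0006
grip_force: 3.2
```

Call:
arm_command([
  {"slide": [0, 0, 0.02], "rot": [0, 0, 0], "grip": 0},
  {"slide": [0, 0, 0.02], "rot": [0, 0, 0], "grip": 0},
  {"slide": [-0.04, 0.005, 0.02], "rot": [0, 0, 0], "grip": 0},
  {"slide": [-0.05, 0.006, 0.03], "rot": [0, 0, 0], "grip": 0},
  {"slide": [-0.01, 0, 0.02], "rot": [0, 0, 0], "grip": 0},
  {"slide": [0, 0, 0], "rot": [0, 0, 0], "grip": 0},
  {"slide": [0, 0, 0], "rot": [0, 0, 0], "grip": 0},
  {"slide": [0, 0, 0], "rot": [0, 0, 0], "grip": 0},
])

```text
time: 12.35
ee_pos: [0.4286, 0.1169, 0.1694]
eef_rot: [0.748, 0.664, -0.001, 0.0]
ft_force: [0.6, 0.7, -0.5]
width: 0.0004
grip_force: 0.0
```

Run:
```python
from h import *
s=shot('scene','s4.png')
for q0 in((.514,.108,-.12),(.52,.108,-.1)): print(fitbar([s],q0))
cv2.imwrite('pics/c4.png',cv2.cvtColor(cv2.resize(s['pixels'][160:300,205:365],(640,560)),cv2.COLOR_RGB2BGR))
```

```text
(array([ 0.52189433,  0.10781666, -0.05056229]), np.float64(309.5685505574779), [np.int64(1094)])
(array([ 0.51606102,  0.10791435, -0.16479667]), np.float64(322.239630911188), [np.int64(1117)])
```

View pics/c4.png

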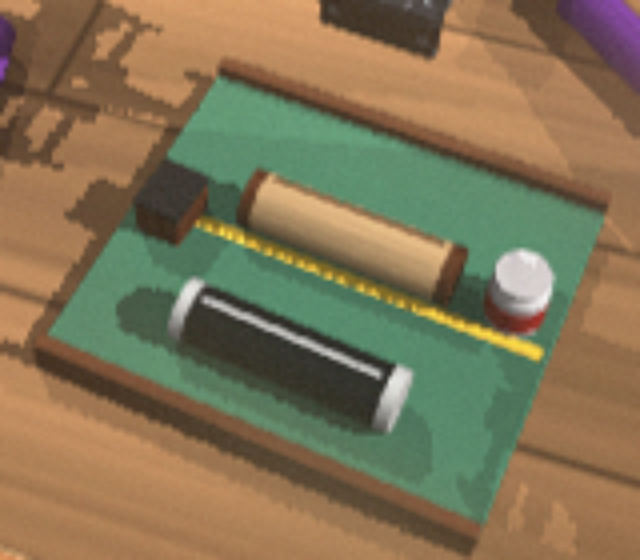

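The bar now lies just short of the line. The yellow got into the mask, so I'll exclude it and refit.

```bash
sed -i "s/m=(a\[...,0\]>a\[...,1\]+4)$/m=(a[...,0]>a[...,1]+4)\&~((a[...,2]<.52*a[...,1])\&(a[...,1]>.68*a[...,0]))/" h.py
python3 - <<'E'
from h import *
s=shot('scene')
for q0 in((.514,.108,-.12),(.518,.108,-.1)): print(fitbar([s],q0))
m=bmask(s,(.515,.108,-.12));o=s['pixels'].copy();o[m]=[255,0,255]
cv2.imwrite('pics/c5.png',cv2.cvtColor(cv2.resize(o[180:260,240:360],(600,400),interpolation=0),cv2.COLOR_RGB2BGR))
E
```

```text
(array([ 0.51382152,  0.10799777, -0.12933411]), np.float64(46.01379469434832), [np.int64(846)])
(array([ 0.51378181,  0.10809228, -0.12349509]), np.float64(46.48210688196848), [np.int64(846)])
```

View pics/c5.png

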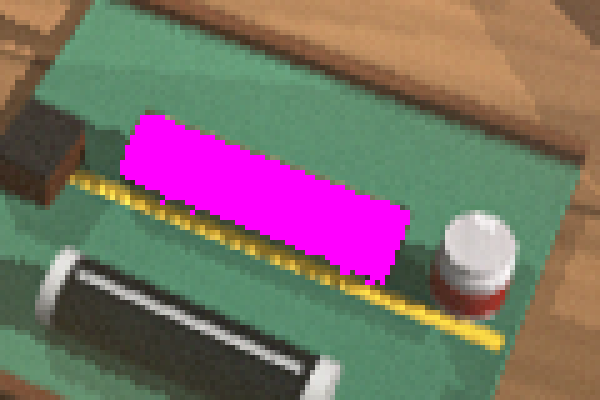

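The mask is clean, with the bar at (0.5138, 0.108) and about 20.8 mm left. The last stroke is the same with 1 mm added.

Call:
arm_command([
  {"slide": [0.043, -0.0047, 0], "rot": [0, 0, 0], "grip": 0},
  {"slide": [0.031, -0.003, -0.02], "rot": [0, 0, 0], "grip": 0},
  {"slide": [0, 0, -0.045], "rot": [0, 0, 0], "grip": 0},
  {"slide": [0, 0, -0.03], "rot": [0, 0, 0], "grip": 0},
  {"slide": [0, 0, -0.01], "rot": [0, 0, 0], "grip": 0},
  {"slide": [0, 0, -0.003], "rot": [0, 0, 0], "grip": 0},
  {"slide": [0, 0, -0.002], "rot": [0, 0, 0], "grip": 0},
  {"slide": [0, 0, 0], "rot": [0, 0, 0], "grip": 0},
])

```text
time: 13.45
ee_pos: [0.5036, 0.1098, 0.0618]
eef_rot: [0.747, 0.664, 0.001, 0.0]
ft_force: [-1.1, -1.4, 2.8]
width: 0.0004
grip_force: 1.4
```

Call:
arm_command([
  {"slide": [0.003, -0.0004, 0], "rot": [0, 0, 0], "grip": 0},
  {"slide": [0.009, -0.001, 0], "rot": [0, 0, 0], "grip": 0},
  {"slide": [0.01, -0.0012, 0], "rot": [0, 0, 0], "grip": 0},
  {"slide": [0.01, -0.0012, 0], "rot": [0, 0, 0], "grip": 0},
  {"slide": [0.008, -0.001, 0], "rot": [0, 0, 0], "grip": 0},
  {"slide": [0.005, -0.0006, 0], "rot": [0, 0, 0], "grip": 0},
  {"slide": [0.002, -0.0002, 0], "rot": [0, 0, 0], "grip": 0},
  {"slide": [0, 0, 0], "rot": [0, 0, 0], "grip": 0},
])

```text
time: 14.45
ee_pos: [0.5511, 0.1041, 0.0616]
eef_rot: [0.747, 0.664, 0.001, 0.001]
ft_force: [0.5, -1.1, 8.3]
width: 0.0004
grip_force: 4.0
```

Call:
arm_command([
  {"slide": [0, 0, 0.02], "rot": [0, 0, 0], "grip": 0},
  {"slide": [0, 0, 0.03], "rot": [0, 0, 0], "grip": 0},
  {"slide": [0, 0, 0.04], "rot": [0, 0, 0], "grip": 0},
  {"slide": [-0.03, 0.04, 0.03], "rot": [0, 0, 0], "grip": 0},
  {"slide": [-0.03, 0.05, 0], "rot": [0, 0, 0], "grip": 0},
  {"slide": [-0.03, 0.05, 0], "rot": [0, 0, 0], "grip": 0},
  {"slide": [-0.03, 0.05, 0], "rot": [0, 0, 0], "grip": 0},
  {"slide": [-0.03, 0.05, 0], "rot": [0, 0, 0], "grip": 0},
])

```text
time: 15.45
ee_pos: [0.3983, 0.3456, 0.1807]
eef_rot: [0.747, 0.665, 0.0, -0.0]
ft_force: [0.6, 0.2, -0.6]
width: 0.0005
grip_force: 0.0
```

Call:
arm_command([
  {"slide": [-0.02, 0.05, 0], "rot": [0, 0, 8], "grip": 0},
  {"slide": [-0.02, 0.05, 0], "rot": [0, 0, 8], "grip": 0},
  {"slide": [-0.02, 0.05, 0], "rot": [0, 0, 8], "grip": 0},
  {"slide": [0, 0.05, 0], "rot": [0, 0, 8], "grip": 0},
  {"slide": [0, 0, 0], "rot": [0, 0, 0], "grip": 0},
  {"slide": [0, 0, 0], "rot": [0, 0, 0], "grip": 0},
  {"slide": [0, 0, 0], "rot": [0, 0, 0], "grip": 0},
  {"slide": [0, 0, 0], "rot": [0, 0, 0], "grip": 0},
])

```text
time: 16.45
ee_pos: [0.3401, 0.5433, 0.1809]
eef_rot: [0.536, 0.844, 0.0, 0.0]
ft_force: [-0.7, -0.4, 0.8]
width: -0.0001
grip_force: 0.0
```

Run:
```python
from h import *
t=shot('top');s=shot('scene')
q0=(.5345,.1055,-.12);o=[]
for p in(t,s):
    print(fitbar([p],q0)); v=p['pixels'].copy();v[bmask(p,q0)]=[255,0,255]
    for w in(p['pixels'],v):o.append(cv2.resize(w[110:220,150:290] if p is t else w[165:290,205:365],(400,300),interpolation=0))
cv2.imwrite('pics/c6.png',cv2.cvtColor(np.vstack([np.hstack(o[:2]),np.hstack(o[2:])]),cv2.COLOR_RGB2BGR))
```

```text
(array([ 0.53412265,  0.10590303, -0.11934413]), np.float64(38.73222606689735), [np.int64(819)])
(array([ 0.53427174,  0.10512602, -0.1182572 ]), np.float64(28.562168396770478), [np.int64(876)])
```

View pics/c6.png

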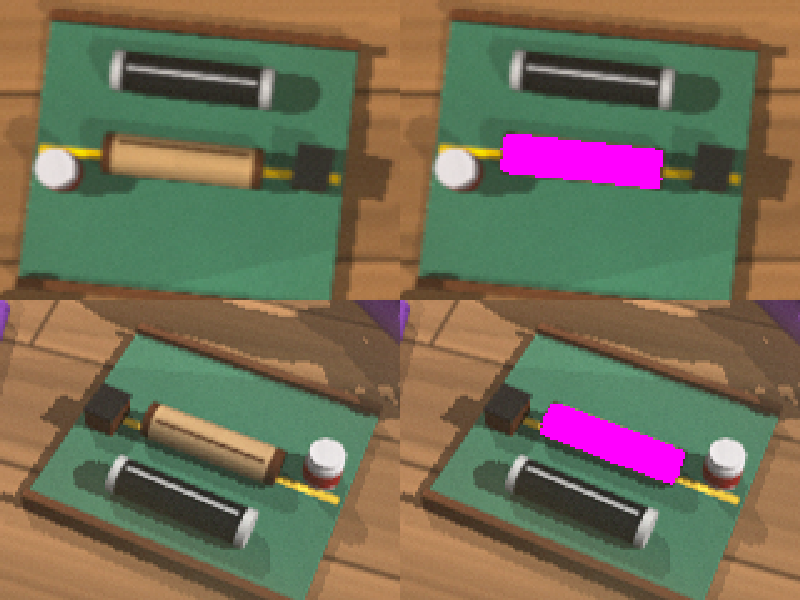

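The bar lies over the line, within about 0.5 mm in both views, and is parallel to it. Everything else is where it was, so I'm handing in.

```bash
python3 -c "
from h import *
print(order.close_job())"
```

```text
the job is handed in; nothing more can be done
None
```

I rolled the wooden bar onto the yellow line in four strokes: both camera views put it within about 0.5 mm of the line and parallel to it, nothing else looked moved, and I handed the job in (no verdict was returned).

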